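# Turn the power supply up four clicks and confirm

### The job

Turn the power supply's big dial exactly four clicks clockwise (seen from above) by pushing the tab on it with a fingertip, without turning it backwards or going past the fourth click, and without pinching the tab. Once it rests on the fourth click, press the round set button beside it fully down and let it spring back. Leave the ink bottle, bowl and ink cup standing where they are, and finish clear of everything.

Things in the scene. Friction and masses are not known exactly. Their poses are not given: they have to be found in the camera images.
- psu: Black desktop power supply, fixed to the table: a box 140 (x) by 270 (y) by 45 mm high. Origin: centre of its underside; z up. On its flat top the dial stands on its +y half (axis at x 0, y +55 mm) and the set button on its -y half (x -25, y -90 mm).
- dial (a joint): Angle of the dial in rad, 0 at the start, growing clockwise seen from above. It clicks: 15 rest positions a turn, one every 0.419 rad (24 degrees), and 0 is one of them; four clicks are 1.676 rad. Halfway between two rest positions it passes a crest (about 2.5 to 3 N on the tab to get over) and then snaps by itself into the next rest position. It turns freely beyond four clicks (stops at -1.7 and 3.4).
- dial_axis (a point): On the dial's vertical axis, at its flat top face (63 mm above the table). The dial is a plain aluminium disc 92 mm across and 12 mm thick on a grey base ring 100 mm across; only the tab rises above its face.
- tab (a point): Top centre of the finger tab, an upright black plastic block on the dial's face, 35 mm from the axis: 18 mm tall (from 63 to 81 mm above the table), 18 mm along the dial's radius, 12 mm thick along the circle. It turns with the dial; its direction from the axis differs widely from start to start.
- tab_front: The leading half (6 mm thick) of the tab when the dial turns clockwise. Origin: centre of its underside, on the dial's face. Fingers pressing on both halves at once count as pinching.
- tab_back: The trailing half (6 mm thick) of the tab: the side to push on for clockwise. Origin: centre of its underside, on the dial's face.
- set_button (a joint): Travel of the round set button in m: 0 released, 0.006 fully down; 4 N press it fully down and it springs back.
- set_button_top (a point): Centre of the top of the set button's aluminium cap, 28 mm across, in a grey housing on the power supply's top; it is pressed straight down.
- ink_bottle: Loose black ink bottle with a white collar and nozzle, 50 mm across and 156 mm tall, standing near the power supply. Origin: centre of its underside. A bystander.
- rinse_bowl: Loose white plastic bowl, 90 mm across the rim, 35 mm high. Origin: centre of its underside. A bystander.
- ink_cup: Loose small white cup, 36 mm across the rim, 28 mm high. Origin: centre of its underside. A bystander.

How it is judged:
On the way, in this order (a step that is already met when the one before it is completed fails the run):
1. the dial rests on the fourth click clockwise (value of joint dial between 1.5499 and 1.8012 rad and contact force between tab_back and the fingers below 0.3 N), for 0.2 s.
2. the set button is pressed fully down (value of joint dial between 1.5499 and 1.8012 rad and value of joint set_button above 0.0045 m), for 0.03 s.
At the end, for the whole second after the job is handed in: The dial is at rest on the fourth click clockwise from its start (within 0.3 click, 0.126 rad), the set button has sprung back (less than 1.5 mm down), and the bottle, bowl and cup stand upright within 15 mm of where they were (value of joint dial between 1.5499 and 1.8012 rad and velocity of joint dial between -0.1 and 0.1 rad/s and value of joint set_button below 0.0015 m and distance of each of ink_bottle, rinse_bowl, ink_cup from where it was at the start of the episode below 0.015 m and angle between each of ink_bottle, rinse_bowl, ink_cup's own z axis and vertical below 0.2 rad); the robot touches nothing.
It fails at once if the dial was turned past the fourth click (more than 4.6 clicks) or backwards by more than half a click (value of joint dial above 1.9268 rad or value of joint dial below -0.2304 rad).
It fails at once if the tab was pinched: fingers pressed on both of its halves at once with more than 2 N (contact force between each of tab_front, tab_back and the fingers above 2 N).
It fails at once if the set button was pressed before the dial was on the fourth click (value of joint set_button above 0.003 m and value of joint dial below 1.508 rad).
It fails at once if the ink bottle, bowl or ink cup was shoved, lifted or tipped (distance of any of ink_bottle, rinse_bowl, ink_cup from where it was at the start of the episode above 0.02 m or angle between any of ink_bottle, rinse_bowl, ink_cup's own z axis and vertical above 0.4 rad).
It also fails if it takes over 61 s, if anything falls off the work surface, if the arm or the gripper's body presses on something with over 40 N, if the wrist force passes 120 N, or if a joint passes its speed limit or range.

### The arm

A 7-joint arm with a two-finger parallel gripper is mounted at the origin on the work surface. World frame = base frame: x ahead of the robot, y to its left, z up, the work surface at z = 0. Lengths are in m, angles in rad, forces in N, time in s.
With the tool pointing down it reaches from about 0.4 to 0.875 m from the base axis. Payload 6.5 kg.
Tool frame: the origin (TCP) lies at the very end of the fingers, on their centre line; the grasp point (between the pads) lies 19 mm behind it (grasp_offset is the distance from the TCP to the grasp point, in m); z points along the fingers, x is the direction in which the jaws open and shut, and the axes are right-handed (so a half turn about z gives the same grasp; the last joint's range is limited). The gripper opens to 85 mm and grips with 20 to 120 N. Pads are 22 mm wide; open, the fingers measure 114 mm over their backs; the gripper's body (76 mm by 85 mm) begins 54 mm behind the grasp point. The pads swing forward as they close: fully open they stand 13 mm farther back than shut.
Start: joints at [-1.254, 0.536, -0.004, 1.538, 0.003, 1.067, -0.071], TCP at [0.243, 0.603, 0.231] pointing down, gripper open.
Joint ranges: [-2.7, 2.7], [-0.37, 2.16], [-1.27, 1.26], [0.24, 2.4], [-1.31, 4.45], [0.19, 1.91], [-2.76, 2.76]. Speed limits (rad/s): [2.39, 2.39, 3.14, 3.14, 3.14, 3.14, 3.14].

### API

Orientations are given as a rotation vector (axis times angle).
In Python, from rig import goto, line_to, move_j, gripper_to, wait, ik, observe, capture, calibration, MotionError, hand_in, regions_of, grasp_offset gives the robot as it stands. Calls block until the motion is done:
- goto(position, orientation): joint-space move of the TCP to a pose.
- line_to(position, rotation=None, vel=0.15, guard=None): straight line of the TCP; rotation=None keeps the orientation; vel is the mean speed in m/s. With guard (N) it stops when the force on the tool has changed by that much, and returns True; else False.
- move_j(angles): joint-space move.
- gripper_to(opening, newtons=None): finger opening in m; newtons is the grip in N (None keeps the last); returns when the fingers have stopped.
- wait(seconds).
- ik(position, orientation): joint angles nearest the present ones, or None.
- observe(): the state.
- capture(name): name is "scene" or "top" or "wrist"; returns the picture (480x640x3 uint8, red, green, blue); there is no depth.
- calibration(name): a dict with "K" (3x3 intrinsics, pixels), "R" (3x3) and "t" (3): a world point X has camera coordinates R X + t; the wrist camera has in their place "tool_from_camera" (4x4, takes a point from camera to tool coordinates, whose origin is the TCP and whose axes are the tool frame's). Camera axes: x right, y down, z forward; pixel columns grow to the right and rows downward; lengths in m; the calibration is good to about 2 mm. A picture is of the moment at which its call begins: read the wrist's pose just before it. calibration takes no time and is no camera call.
A pose or a line that the arm cannot do raises MotionError and nothing moves.
- hand_in(): hands the job in, once; it reports no verdict.
Trained networks look in the newest picture that a camera, given by its name, has taken for a name from the list of things; names that differ only in an ending like _2 or _b are one class to them, and where a whole thing is asked for, a point or a joint stands for the part that bears it (a point fixed in the world has none). Each returns a list of dicts, best first, with "confidence" (0 to 1); they miss things now and then, are a little off and sometimes report something else, mostly with a low value. They report only what shows in the picture. A call takes as long as a camera call.
- regions_of(query, camera): "mask" (480x640 bool, what is visible of it) and "box" ([centre column, centre row, width, height] in pixels, round what is visible of it).
The state is a dict: "time_s": time; "joints": joint angles; "joint_velocities": joint speeds; "joint_efforts": joint torques, N m; "tcp_pos": TCP position; "tcp_rot": TCP orientation; "ft_force": force on the tool from outside, world axes, zero at the start; "moment": the same for the moment, N m; "finger_gap": finger opening in m.
Only numpy, scipy, OpenCV 4.12 (cv2) and the standard library are available. Lean on these libraries where they do the work, as an engineer would, in place of code of your own. Each camera call takes 0.05 s, during which the arm holds its last target.

## Working session

There is one attempt and no reset: what is moved stays moved. The work goes in short steps, each a Python script; the robot and the scene stay as the last script left them, time stands still between calls to the robot, and variables do not carry over. Pictures are saved under pics/ and viewed, and the job is handed in when it is done.

```bash
mkdir -p pics; python3 - <<'E'
from rig import *
import cv2
for n in ("scene","top","wrist"):
    im=capture(n); cv2.imwrite(f"pics/{n}0.png",im[:,:,::-1])
    c=calibration(n); print(n,{k:v.round(4).tolist() if hasattr(v,'round') else v for k,v in c.items()})
    for q in ("psu","tab","dial","set_button","ink_bottle","rinse_bowl","ink_cup"):
        r=regions_of(q,n); print(q,[(round(float(d["confidence"]),2),[round(float(x),1) for x in d["box"]]) for d in r[:2]])
s=observe();print(s)
E
```

```text
scene {'K': [[581.4617, 0.0, 320.6736], [0.0, 581.4617, 240.7981], [0.0, 0.0, 1.0]], 'R': [[0.7286, 0.6848, -0.0096], [0.5737, -0.6179, -0.5377], [-0.3742, 0.3862, -0.8431]], 't': [-0.5008, -0.3094, 1.1894]}
psu [(0.7, [306.8, 188.2, 6.4, 14.6]), (0.49, [211.7, 233.3, 19.8, 16.8])]
tab [(0.62, [300.5, 210.4, 57.3, 52.3]), (0.39, [384.6, 286.9, 60.1, 55.7])]
dial [(0.57, [298.6, 210.2, 59.9, 57.9])]
set_button [(0.57, [209.2, 234.5, 19.6, 18.0])]
ink_bottle [(0.89, [229.4, 353.0, 39.8, 61.3])]
rinse_bowl [(0.8, [384.2, 286.4, 58.2, 56.7])]
ink_cup [(0.98, [311.8, 318.6, 24.5, 28.5]), (0.66, [229.1, 353.1, 43.8, 60.4])]
top {'K': [[466.8627, 0.0, 322.1049], [0.0, 466.8627, 235.7851], [0.0, 0.0, 1.0]], 'R': [[-0.0296, -0.9994, -0.0152], [-0.9973, 0.0306, -0.0674], [0.0678, 0.0132, -0.9976]], 't': [0.0401, 0.6429, 0.7998]}
psu [(0.72, [331.5, 281.6, 172.8, 123.2])]
tab [(0.96, [300.0, 273.8, 59.2, 53.7])]
dial [(0.56, [295.9, 273.1, 52.0, 57.0])]
set_button [(0.61, [376.5, 313.7, 14.3, 13.8])]
ink_bottle [(0.74, [438.8, 209.0, 43.5, 38.2]), (0.38, [279.5, 287.2, 13.3, 9.7])]
rinse_bowl [
[... 412 characters left out ...]
 []
ink_cup []
{'time_s': 1.2, 'joints': array([-1.25417148,  0.53639109, -0.00437975,  1.53789942,  0.00261585,
        1.06730582, -0.07119668]), 'joint_velocities': array([-0.00092474,  0.00095987, -0.00053803, -0.00018955, -0.00029279,
       -0.00047152, -0.00042037]), 'joint_efforts': array([-1.65061529e-04, -5.83335435e+01,  1.04781892e+00, -2.59440744e+01,
        1.23795375e-02,  2.03880845e-03, -1.95668258e-05]), 'tcp_pos': array([0.2428155 , 0.60293541, 0.23129609]), 'tcp_rot': array([2.60342986e+00, 1.75826694e+00, 5.37656885e-05]), 'ft_force': array([ 0.11448762, -1.28489628, -0.07156549]), 'moment': array([0.00388905, 0.03823659, 0.00436701]), 'finger_gap': 0.08555680387089715}
```

View pics/scene0.png

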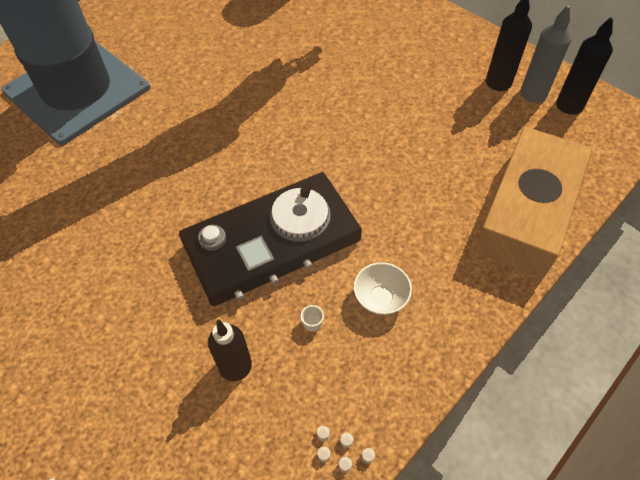

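View pics/top0.png

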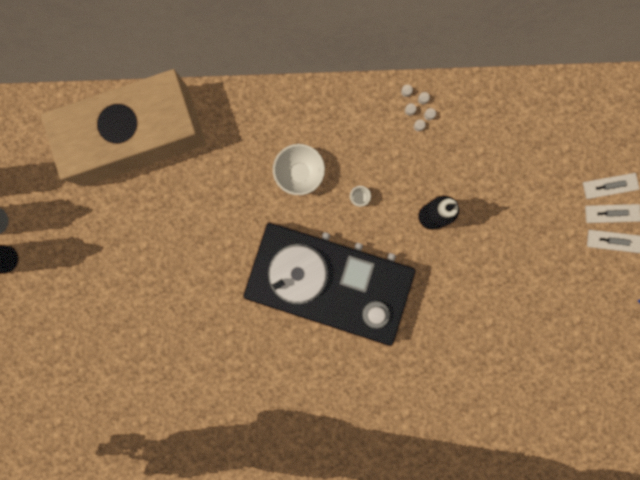

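```bash
python3 -c "
import cv2
im=cv2.imread('pics/top0.png');cv2.imwrite('pics/topz.png',cv2.resize(im[210:350,235:435],None,fx=4,fy=4,interpolation=cv2.INTER_CUBIC))"
```

```text
(no output)
```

View pics/topz.png

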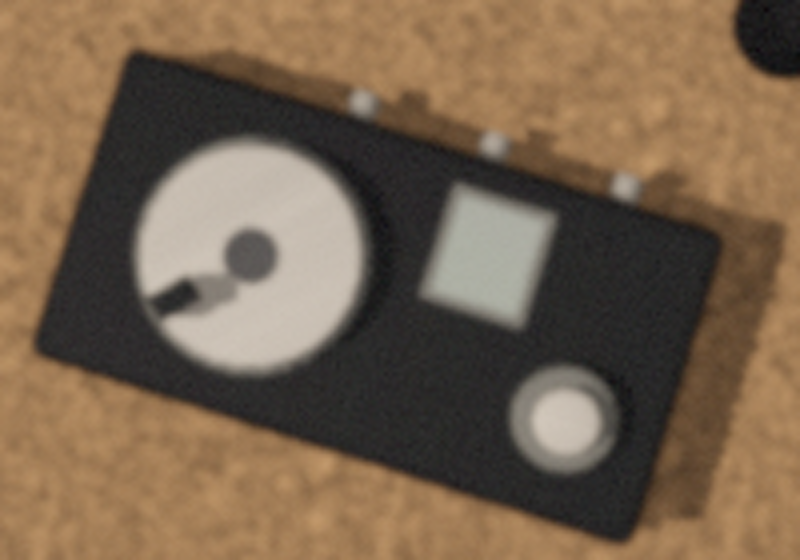

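The top view shows the dial centre at about (298,274), with the black tab pointing left and slightly down at about (279,285) and its shadow inward of it. The button cap is at about (377,315). The bowl (299,170), cup (360,196) and bottle (438,215) are all on the far (+x) side.

```bash
cat > h.py <<'E'
from rig import *
import numpy as np, cv2
from scipy.spatial.transform import Rotation as Ro
def ray(c,px,z):
    k=calibration(c);R=np.array(k["R"]);t=np.array(k["t"])
    d=R.T@np.linalg.inv(k["K"])@np.array([px[0],px[1],1.]);o=-R.T@t
    return o+d*(z-o[2])/d[2]
def wray(px,z,pos,rot):
    k=calibration("wrist");T=np.array(k["tool_from_camera"]);W=np.eye(4);W[:3,:3]=Ro.from_rotvec(rot).as_matrix();W[:3,3]=pos
    M=W@T; d=M[:3,:3]@np.linalg.inv(k["K"])@np.array([px[0],px[1],1.]);o=M[:3,3]
    return o+d*(z-o[2])/d[2]
def down(yaw): # tool x axis along world yaw, z down
    c,s=np.cos(yaw),np.sin(yaw)
    return Ro.from_matrix(np.array([[c,s,0],[s,-c,0],[0,0,-1]])).as_rotvec()
E
python3 - <<'E'
from h import *
z=lambda x,y:(235+x/4,210+y/4)
print("dial",ray("top",z(252,255),.063),"tab",ray("top",z(175,298),.081))
print("scene dial",ray("scene",(299.5,210),.063))
print("button",ray("top",z(567,421),.055))
for p in [(133,55),(718,238),(628,538),(40,348)]: print("corner",ray("top",z(*p),.045))
print("bowl",ray("top",(299,170),.03),"cup",ray("top",(360,196),.028),"bottle",ray("top",(436,217),.05), ray("top",(448,208),.156))
print(observe()["time_s"])
d=ray("top",z(252,255),.063)
for yaw in np.arange(-3.1,3.2,.4):
    q=ik([d[0],d[1],.25],down(yaw)); print(round(yaw,1), None if q is None else np.round(q,2))
E
```

```text
dial [0.57895438 0.06213523 0.063     ] tab [0.56268593 0.09266765 0.081     ]
scene dial [0.58051079 0.06437211 0.063     ]
button [ 0.50604476 -0.06688215  0.055     ]
corner [0.66578943 0.11220599 0.045     ]
corner [ 0.5801055  -0.13469346  0.045     ]
corner [ 0.45560499 -0.09160725  0.045     ]
corner [0.54200971 0.15452241 0.045     ]
bowl [0.76059197 0.05782273 0.03      ] cup [ 0.71133055 -0.04795503  0.028     ] bottle [ 0.66794235 -0.1740003   0.05      ] [ 0.67000869 -0.16759744  0.156     ]
1.2
-3.1 [ 0.55  0.64 -1.07  1.66  0.59  1.21  2.52]
-2.7 [-0.92  0.63  1.1   1.75 -0.61  1.15 -2.34]
-2.3 [-0.92  0.63  1.1   1.75 -0.61  1.15 -1.94]
-1.9 [-0.78  0.51  0.83  1.74 -0.42  1.08 -1.71]
-1.5 [-0.72  0.48  0.73  1.74 -0.36  1.06 -1.36]
-1.1 [-0.67  0.46  0.65  1.73 -0.32  1.05 -1.  ]
-0.7 [-0.65  0.45  0.62  1.73 -0.3   1.05 -0.62]
-0.3 [-0.61  0.44  0.57  1.73 -0.27  1.05 -0.25]
0.1 [-0.56  0.43  0.51  1.73 -0.24  1.04  0.13]
0.5 [-0.52  0.42  0.45  1.73 -0.21  1.04  0.5 ]
0.9 [-0.48  0.42  0.39  1.72 -0.18  1.04  0.87]
1.3 [-0.42  0.41  0.31  1.72 -0.14  1.03  1.24]
1.7 [-0.34  0.4   0.2   1.71 -0.09  1.03  1.6 ]
2.1 [-0.27  0.4   0.12  1.71 -0.05  1.03  1.96]
2.5 [-0.21  0.4   0.03  1.71 -0.01  1.03  2.33]
2.9 [-0.14  0.4  -0.06  1.7   0.03  1.04  2.69]
```

```bash
cat >> h.py <<'E'
C=np.array([0.5795,0.0625])
def pose(phi,d,r=.035,z=.068):
    er=np.array([np.cos(phi),np.sin(phi)]);et=np.array([np.sin(phi),-np.cos(phi)])
    p=C+r*er-d*et
    return np.array([p[0],p[1],z]),down(phi)
def snap(n,f):
    s=observe();im=capture(n);cv2.imwrite("pics/"+f,im[:,:,::-1]);return s,im
E
python3 - <<'E'
from h import *
gripper_to(0.0)
p,r=pose(np.deg2rad(118),.035,z=.19)
goto(p,r)
s,im=snap("wrist","w1.png")
np.savez("w1.npz",p=s["tcp_pos"],r=s["tcp_rot"])
for q in ("tab","dial"): print(q,[(round(float(d["confidence"]),2),np.round(d["box"],1)) for d in regions_of(q,"wrist")[:2]])
print(s["time_s"],s["tcp_pos"],s["finger_gap"],s["ft_force"],s["joints"].round(2))
E
```

```text
tab [(0.92, array([282.9, 264.9, 111.7, 106.6]))]
dial [(0.81, array([282. , 267.3, 105.2, 102.6])), (0.69, array([232.6, 184.6, 337.5, 321.1]))]
4.125 [0.53222826 0.07803192 0.19005865] -6.521275506871908e-05 [ 0.59203848 -0.32338977 -0.67158419] [-0.29  0.4   0.07  1.88 -0.04  0.87  1.87]
```

View pics/w1.png

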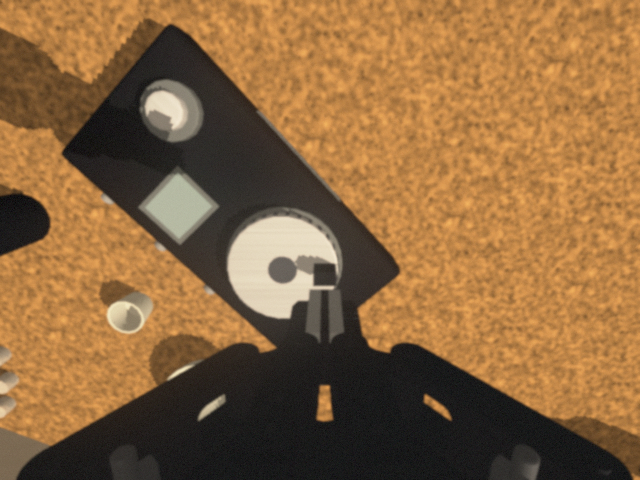

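```bash
python3 - <<'E'
from h import *
a=np.load("w1.npz")
c=wray((282.5,269.5),.063,a["p"],a["r"]); print("dial",c)
for z,px in ((.081,(324,268)),(.081,(324,274))):
    t=wray(px,z,a["p"],a["r"]); print("tab",t, np.rad2deg(np.arctan2(t[1]-c[1],t[0]-c[0])),np.hypot(*(t-c)[:2]))
print("btn",wray((163,110),.055,a["p"],a["r"]))
im=cv2.imread("pics/w1.png");cv2.imwrite("pics/w1z.png",cv2.resize(im[200:340,220:370],None,fx=4,fy=4,interpolation=cv2.INTER_CUBIC))
E
```

```text
dial [0.57927479 0.06310809 0.063     ]
tab [0.5553672  0.08930994 0.081     ] 132.37855547494024 0.035469841070627534
tab [0.55979728 0.09167325 0.081     ] 124.288601840332 0.03457371303654951
btn [ 0.50955777 -0.07049164  0.055     ]
```

View pics/w1z.png

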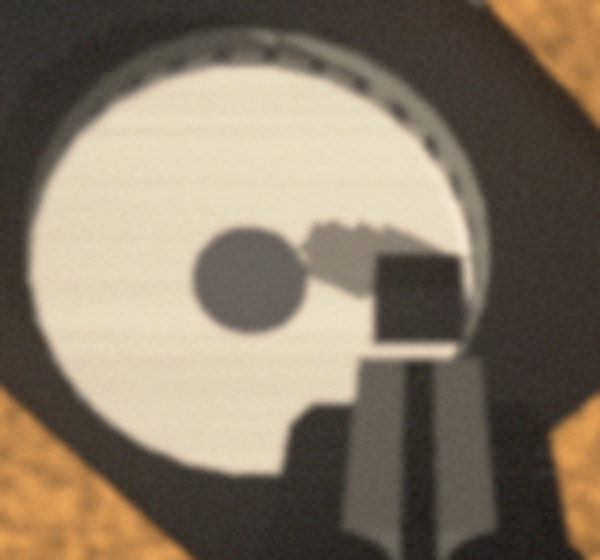

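```bash
python3 - <<'E'
from h import *
a=np.load("w1.npz")
c=np.array([.5793,.063,0])
for z,px in ((.081,(325,285.5)),(.063,(324.5,263.7)),(.081,(325,285.5-10))):
    t=wray(px,z,a["p"],a["r"])-c; er=np.array([np.cos(2.0595),np.sin(2.0595)]);et=np.array([er[1],-er[0]])
    print(z,"radial",t[:2]@er,"tang",t[:2]@et)
print("dial far edges")
for px in ((227.5,266),(338,266),(280,216)): print(wray(px,.063,a["p"],a["r"])[:2], np.hypot(*(wray(px,.063,a["p"],a["r"])-c)[:2]))
E
```

```text
0.081 radial 0.035270994702837996 tang 0.006024466800330376
0.063 radial 0.03487917501441074 tang -0.005177288984912478
0.081 radial 0.03525202262438485 tang -0.002495142435914207
dial far edges
[0.59783585 0.02169072] 0.04527730470162454
[0.55490638 0.10215836] 0.046134870276678945
[0.53924168 0.04137493] 0.045522662641446644
```

```bash
sed -i 's/^C=.*/C=np.array([0.5793,0.0630])/' h.py; cat >> h.py <<'E'
TH0=118.0
def arc(a,b,d=.017,step=2.0,vel=.03,z=.068):
    """commanded dial angle a->b (deg, cw positive)"""
    n=max(1,int(np.ceil(abs(b-a)/step)))
    for x in np.linspace(a,b,n+1)[1:]:
        ph=np.deg2rad(TH0-x);p,r=pose(ph,d,z=z);line_to(p,r,vel=vel)
        s=observe();f=np.array(s["ft_force"]);et=np.array([np.sin(ph),-np.cos(ph)])
        print(round(x,1),round(s["time_s"],2),"ft",round(float(f[:2]@et),2),"fz",round(float(f[2]),2))
E
python3 - <<'E'
from h import *
p,r=pose(np.deg2rad(118),.035)
line_to([*p[:2],.10],r,vel=.1)
print(line_to(p,r,vel=.04,guard=8))
print(observe()["tcp_pos"],observe()["ft_force"],observe()["time_s"])
p,r=pose(np.deg2rad(118),.019); line_to(p,r,vel=.03)
arc(-3,15)
s,im=snap("top","t2.png"); cv2.imwrite("pics/t2z.png",cv2.resize(im[220:340,240:400,::-1],None,fx=4,fy=4,interpolation=cv2.INTER_CUBIC))
s,im=snap("wrist","w2.png")
print(s["time_s"])
E
```

```text
False
[0.53216369 0.07749439 0.06817737] [ 0.46185008 -0.00202052  0.18228761] 6.275
-1.0 7.21 ft 0.78 fz 0.01
1.0 7.46 ft -0.07 fz 0.16
3.0 7.71 ft -1.3 fz -1.02
5.0 7.96 ft -1.16 fz -0.17
7.0 8.21 ft -1.25 fz -0.34
9.0 8.46 ft -1.83 fz -0.76
11.0 8.71 ft -0.32 fz -1.33
13.0 8.96 ft -0.09 fz 0.29
15.0 9.21 ft -0.43 fz -0.02
9.2583
```

View pics/t2z.png

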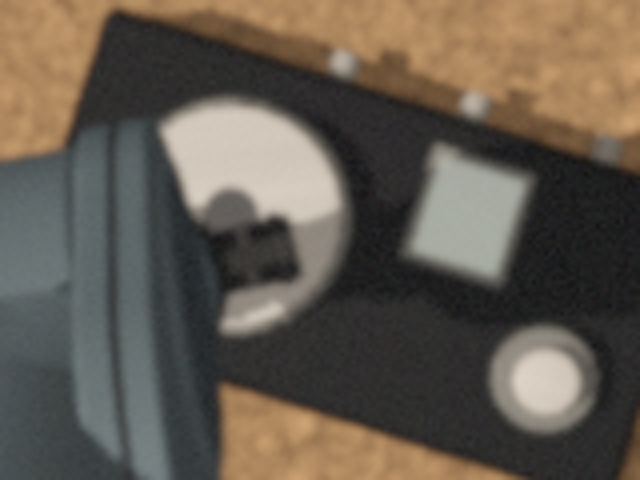

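View pics/w2.png

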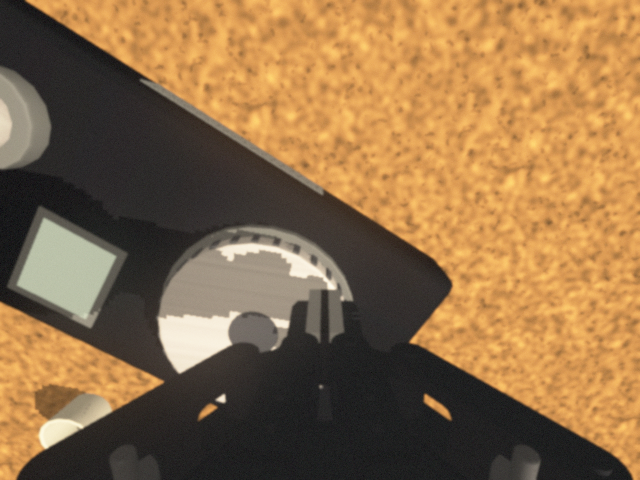

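Neither the top nor the wrist view shows the tab: the arm and fingers hide it. The force pattern, rising to about 1.8 N and then dropping at 11° commanded, says one crest was passed. I'll check the scene camera.

```bash
python3 - <<'E'
from h import *
s,im=snap("scene","s2.png"); cv2.imwrite("pics/s2z.png",cv2.resize(im[150:280,200:360,::-1],None,fx=4,fy=4,interpolation=cv2.INTER_CUBIC))
E
```

```text
(no output)
```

View pics/s2z.png

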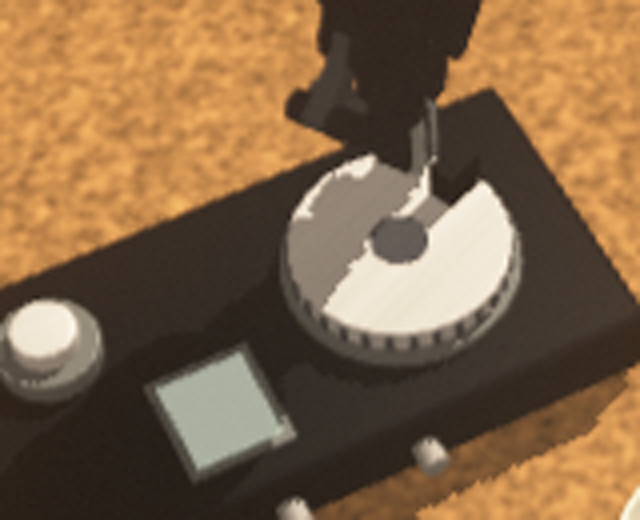

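The scene view shows the tab at about zoom (455,185), i.e. pixel (314,196), standing clear ahead of the finger, so it snapped to click 1. Next are clicks 2 and 3.

```bash
cat >> h.py <<'E'
def proj(c,X):
    k=calibration(c);x=np.array(k["K"])@(np.array(k["R"])@X+np.array(k["t"]));return x[:2]/x[2]
E
python3 - <<'E'
from h import *
for k in range(5):
    a=np.deg2rad(118-24*k); print(k,[proj("scene",np.array([C[0]+.035*np.cos(a),C[1]+.035*np.sin(a),z])).round(1) for z in (.063,.081)])
arc(15,39)
s,im=snap("scene","s3.png"); cv2.imwrite("pics/s3z.png",cv2.resize(im[150:280,200:360,::-1],None,fx=4,fy=4,interpolation=cv2.INTER_CUBIC))
E
```

```text
0 [array([304.4, 193.4]), array([304. , 186.7])]
1 [array([312.1, 196.6]), array([311.9, 189.9])]
2 [array([317.7, 202.1]), array([317.5, 195.5])]
3 [array([319.9, 209.1]), array([319.8, 202.5])]
4 [array([318.5, 216.4]), array([318.3, 209.9])]
17.0 9.61 ft -0.04 fz -0.78
19.0 9.86 ft 0.61 fz -0.41
21.0 10.11 ft -0.29 fz -0.26
23.0 10.36 ft -0.16 fz -0.66
25.0 10.61 ft 0.48 fz -0.57
27.0 10.86 ft -2.05 fz -0.16
29.0 11.11 ft -2.2 fz -0.16
31.0 11.36 ft -1.75 fz 0.27
33.0 11.61 ft -2.7 fz -0.57
35.0 11.86 ft -0.49 fz -0.31
37.0 12.11 ft -0.74 fz -0.67
39.0 12.36 ft 0.25 fz 0.35
```

View pics/s3z.png

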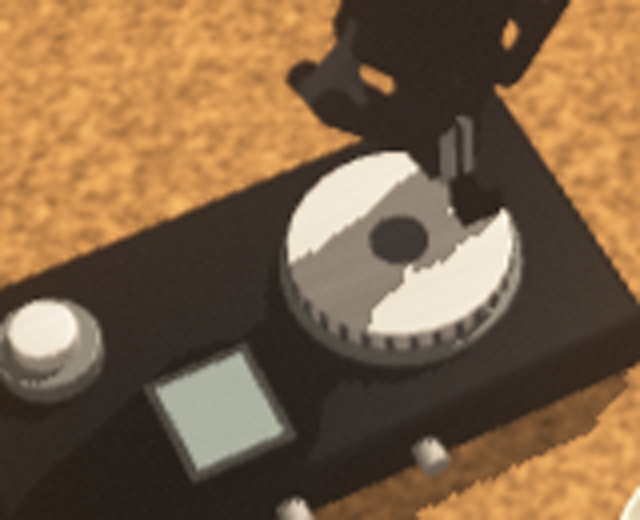

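The tab is at pixel (319,200). Click 2 predicts (318,199), so it matches. Now clicks 3 and 4.

```bash
python3 - <<'E'
from h import *
arc(39,63)
s,im=snap("scene","s4.png"); cv2.imwrite("pics/s4z.png",cv2.resize(im[150:280,200:360,::-1],None,fx=4,fy=4,interpolation=cv2.INTER_CUBIC))
E
```

```text
41.0 12.66 ft -0.06 fz -0.35
43.0 12.91 ft -0.02 fz -0.51
45.0 13.16 ft 1.15 fz 0.46
47.0 13.41 ft -0.36 fz -0.01
49.0 13.66 ft 0.03 fz 0.96
51.0 13.91 ft -1.82 fz -0.23
53.0 14.16 ft -2.11 fz 0.85
55.0 14.41 ft -1.72 fz 0.34
57.0 14.66 ft -2.2 fz -1.21
59.0 14.91 ft 0.29 fz 0.53
61.0 15.16 ft -0.37 fz 0.44
63.0 15.41 ft -0.44 fz 0.48
```

View pics/s4z.png

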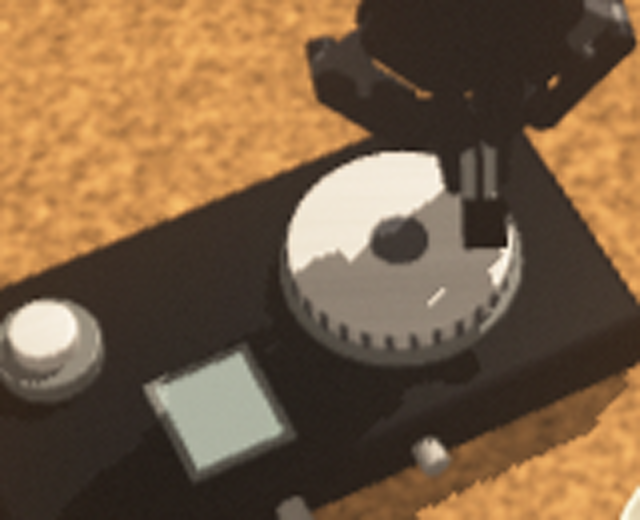

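The tab centre is at zoom (485,224), pixel (321,206). Click 3 predicts (320,206). For click 4 I'll push to 86°, then back off and up.

```bash
python3 - <<'E'
from h import *
arc(63,86.5)
arc(86.5,80,step=7)
ph=np.deg2rad(TH0-80); p,r=pose(ph,.030); line_to(p,r,vel=.05)
line_to([*p[:2],.16],r,vel=.12)
s,im=snap("scene","s5.png"); cv2.imwrite("pics/s5z.png",cv2.resize(im[150:280,200:360,::-1],None,fx=4,fy=4,interpolation=cv2.INTER_CUBIC))
print(s["time_s"])
for x in ((-25,-90),): 
    pass
q=ik([.5075,-.0675,.12],down(0.3)); print(q)
E
```

```text
65.0 15.71 ft 0.52 fz 1.38
66.9 15.96 ft 0.09 fz -0.1
68.9 16.21 ft 0.05 fz 0.18
70.8 16.46 ft 0.5 fz -0.09
72.8 16.71 ft -0.45 fz 0.28
74.8 16.96 ft -1.97 fz 0.52
76.7 17.21 ft -2.73 fz -0.51
78.7 17.46 ft -3.0 fz -0.54
80.6 17.71 ft -2.89 fz -1.36
82.6 17.96 ft 0.34 fz 0.38
84.5 18.21 ft 0.01 fz -0.94
86.5 18.46 ft 0.21 fz 0.47
80.0 18.76 ft -0.44 fz -0.26
20.0833
[-0.3995632   0.52494474  0.57094085  2.01211617 -0.42256893  0.7213788
  0.73335842]
```

View pics/s5z.png

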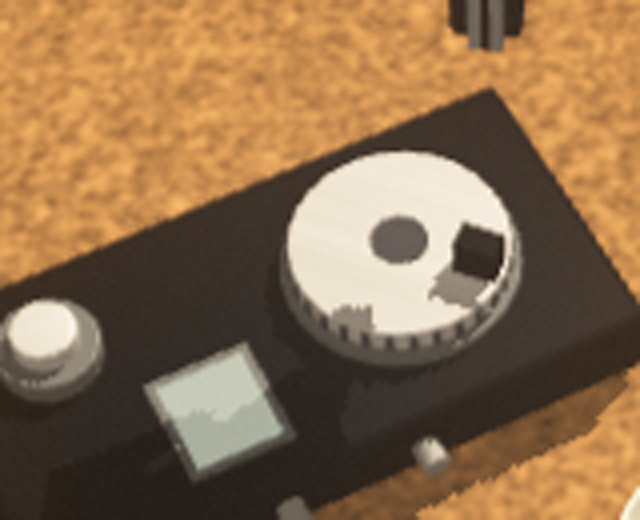

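The tab centre is at pixel (320,212.5). Click 4 predicts (318.4,213), and the tab stands free. Now I'll triangulate the button and press it.

```bash
python3 - <<'E'
from h import *
for z in (.05,.055,.06,.065): print(z,ray("top",(376.75,315.25),z)[:2].round(4),ray("scene",(210.5,233.7),z)[:2].round(4))
B=[.5075,-.068]; r=down(np.deg2rad(30))
goto([*B,.12],r); line_to([*B,.085],r,vel=.08)
wait(.2); print("free",observe()["ft_force"])
def press(z1,g):
    h=line_to([*B,z1],r,vel=.02,guard=g); s=observe(); print(h,s["tcp_pos"].round(4),s["ft_force"].round(2),round(s["time_s"],2)); return h
for g in (2.5,8):
    if not press(.045,g): break
wait(.15); print(observe()["tcp_pos"].round(4),observe()["ft_force"].round(2))
snap("scene","s6.png")
E
python3 -c "
import cv2
im=cv2.imread('pics/s6.png');cv2.imwrite('pics/s6z.png',cv2.resize(im[150:280,160:350],None,fx=4,fy=4,interpolation=cv2.INTER_CUBIC))"
```

```text
0.05 [ 0.5055 -0.0674] [ 0.5012 -0.0603]
0.055 [ 0.506  -0.0669] [ 0.5043 -0.0619]
0.06 [ 0.5066 -0.0664] [ 0.5074 -0.0635]
0.065 [ 0.5071 -0.0659] [ 0.5106 -0.0651]
free [ 0.37902188 -0.60518889 -0.61663817]
True [ 0.5074 -0.068   0.0629] [ 0.08 -0.58  3.13] 22.87
True [ 0.5075 -0.068   0.061 ] [-1.48  1.22  9.08] 23.23
[ 0.5075 -0.068   0.061 ] [-2.7   0.83  8.96]
```

View pics/s6z.png

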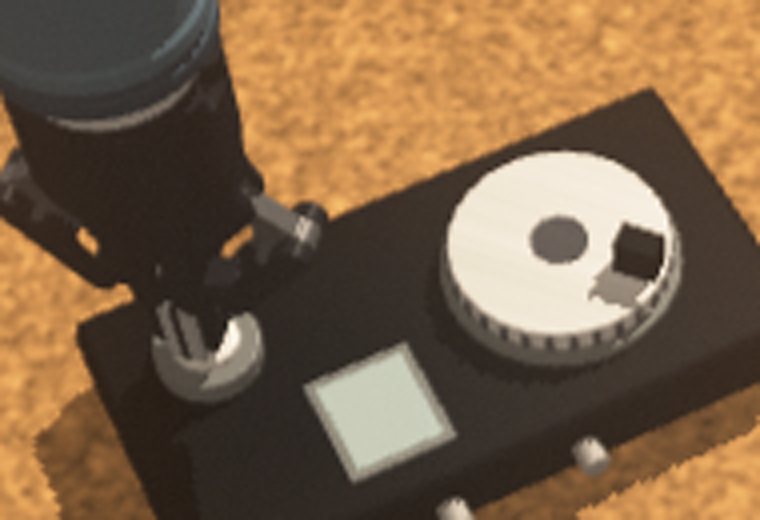

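The fingertip sits slightly left of the cap centre and it's unclear whether the press was full. I'll read force against height while retreating.

```bash
python3 - <<'E'
from h import *
B=[.5075,-.068]; r=down(np.deg2rad(30))
for z in (.061,.062,.063,.064,.065,.066,.067,.068,.069,.070,.072):
    line_to([*B,z],r,vel=.03); wait(.05); f=[observe()["ft_force"] for _ in range(1)]
    fs=[]
    for _ in range(4): wait(.02); fs.append(observe()["ft_force"])
    s=observe(); print(z,s["tcp_pos"][2].round(4),np.mean(fs,0).round(2))
line_to([*B,.13],r,vel=.12)
print(observe()["time_s"])
s,im=snap("scene","s7.png");cv2.imwrite('pics/s7z.png',cv2.resize(im[150:280,160:350,::-1],None,fx=4,fy=4,interpolation=cv2.INTER_CUBIC))
s,im=snap("wrist","w7.png"); print(s["tcp_pos"],s["tcp_rot"])
E
```

```text
0.061 0.0611 [-0.9   0.39  6.39]
0.062 0.0619 [-0.41 -0.11  3.35]
0.063 0.063 [-0.91  0.05  2.91]
0.064 0.064 [-0.17 -0.01  2.14]
0.065 0.065 [-0.21  0.01  1.48]
0.066 0.066 [-0.16  0.25  1.35]
0.067 0.067 [-0.35  0.21  1.18]
0.068 0.068 [-0.23 -0.18 -0.25]
0.069 0.069 [-0.05 -0.14 -0.51]
0.07 0.07 [0.04 0.11 0.13]
0.072 0.072 [ 0.51 -0.09 -0.25]
28.0917
[ 0.50692733 -0.06777341  0.1293548 ] [-3.03404216e+00 -8.13277112e-01  1.71423767e-03]
```

View pics/s7z.png

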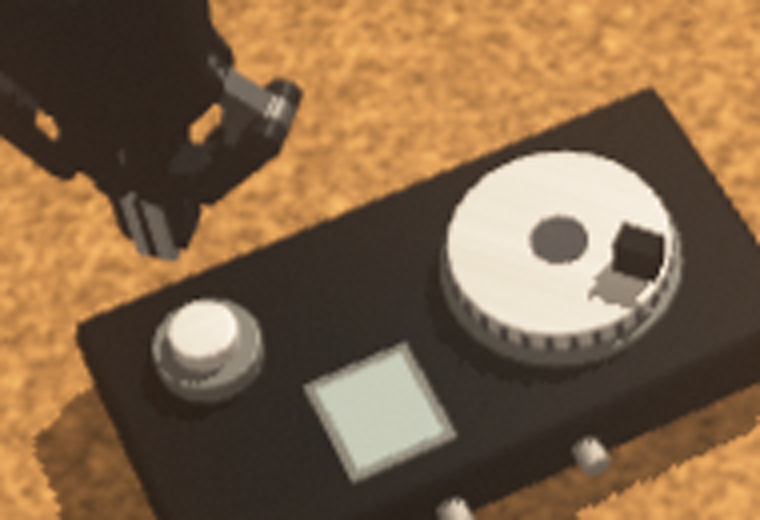

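View pics/w7.png

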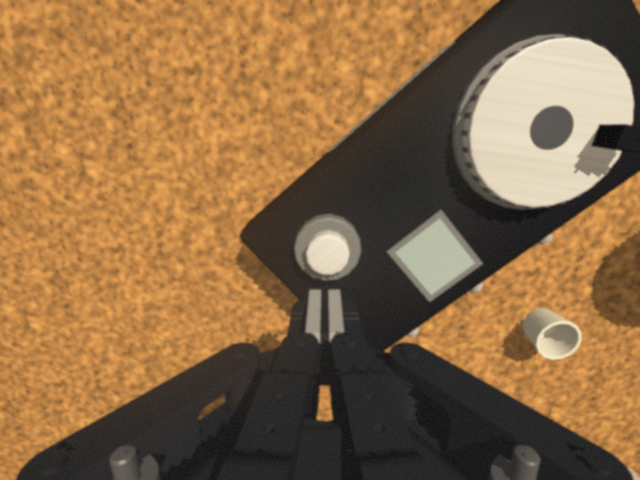

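The press was complete: the force is a soft spring from z = 0.068 to 0.062 (6 mm), then a hard stop. The cap stands proud again and the tab is unchanged. I'll retreat and do a last check.

```bash
python3 - <<'E'
from h import *
r=down(np.deg2rad(30))
line_to([.46,-.09,.27],r,vel=.15); wait(.5)
s,im=snap("scene","s8.png")
a=cv2.imread("pics/scene0.png").astype(int)
for q in ("ink_bottle","rinse_bowl","ink_cup"):
    print(q,[(round(float(d["confidence"]),2),np.round(d["box"],1)) for d in regions_of(q,"scene")[:1]])
print(observe()["time_s"],observe()["ft_force"])
E
```

```text
ink_bottle [(0.88, array([228.7, 352.8,  43.8,  56.7]))]
rinse_bowl []
ink_cup [(0.97, array([314. , 319.1,  23.3,  24.9]))]
30.0417 [ 0.12373455 -0.21315142 -0.58855722]
```

View pics/s8.png

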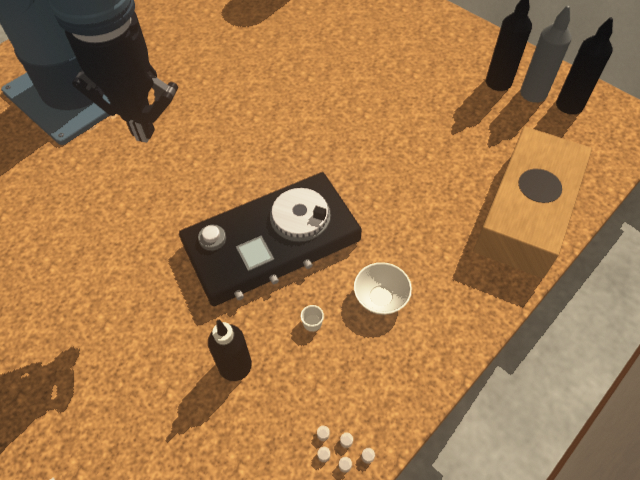

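The bottle (230,352), bowl (382,290) and cup (312,318) look unchanged. The tab is at (320,213), i.e. click 4, the cap at (211,234) is up, and the arm is clear.

```bash
python3 -c "
from rig import *
print(hand_in())"
```

```text
the job is handed in; nothing more can be done
None
```

I turned the dial four clicks clockwise with the closed fingertips, pressed the set button fully down, let it spring back, and handed the job in at about 30 s.

- **Dial:** I pushed only on the tab's trailing face. The force showed four separate crests (about 1.8–3 N, dropping off after each). I checked each click in the scene camera, and the last picture shows the tab at about (320,213) against a predicted (318,213) for click 4.
- **Set button:** My first picture left it unclear whether the press was full, because the finger sat slightly off the cap's centre. Force readings on the way back up settled it. They show a soft spring over about 6 mm with a hard stop below it, and the final picture shows the cap raised again.
- **Bystanders:** The bottle, bowl and cup look unmoved in the last picture. The detector missed the bowl in that frame, so I judged it by eye at (382,290), where it also stood at the start.
- **Finish:** The arm ended clear of everything, with the wrist force at noise level.

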